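# Repack the socket row in reverse order

## Task

The four wrench sockets stand in the cups of the metal rail in the order they are needed for a job. Move them all into the four pockets of the wooden rack in the reverse order: the socket now at the rail's end nearest the robot goes into the rack's farthest pocket, the next one into the pocket before that, and so on until the farthest one stands in the nearest pocket. Set each one down gently and upright on the pocket's floor, never tip one over, and let go of them all.

Things in the scene. Friction and masses are not known exactly. Their poses are not given: they have to be found in the camera images.
- rail: Aluminium base bar, fixed, 290 x 40 x 8 mm, carrying the four cups in a row. Origin: centre of its underside, on the bench; x axis along the row, away from the robot (within 0.3 rad of straight ahead). The cups' centres are at x = -99, -33, +33, +99 mm, y = 0; -99 is the end nearest the robot. It may be to the robot's left or right.
- rack: Wooden rack, fixed, 269 x 71 x 18 mm, four square open pockets in a row, 61 x 61 mm inside, walls 5 mm, floor 4 mm thick. Origin: centre of its underside, on the bench; x axis along the row, away from the robot (within 0.3 rad of straight ahead). Pocket centres at x = -99, -33, +33, +99 mm, y = 0; -99 is nearest the robot. Across from the rail.
- socket_slim: Slim straight steel wrench socket, 27 mm diameter, 78 mm tall, dark hexagon on top. Loose; its origin is the centre of its underside, z up along its axis. It starts upright in cup_slim, within 3 mm of the cup's middle, its underside on the cup's floor (12 mm above the bench). A grip 55 mm above its underside is 27 mm wide.
- socket_wide: Wide straight steel wrench socket, 40 mm diameter, 66 mm tall, dark hexagon on top. Loose; its origin is the centre of its underside, z up along its axis. It starts upright in cup_wide, within 3 mm of the cup's middle, its underside on the cup's floor (12 mm above the bench). A grip 55 mm above its underside is 40 mm wide.
- socket_stepped: Stepped steel socket: base 39 mm diameter and 32 mm high, above it a neck 24 mm diameter up to 76 mm, dark square on top. Loose; its origin is the centre of its underside, z up along its axis. It starts upright in cup_stepped, within 3 mm of the cup's middle, its underside on the cup's floor (12 mm above the bench). A grip 55 mm above its underside is 24 mm wide.
- socket_bit: Steel hex-bit socket: base 34 mm diameter and 32 mm high, above it a 14 mm hexagonal steel bit up to 78 mm. Loose; its origin is the centre of its underside, z up along its axis. It starts upright in cup_bit, within 3 mm of the cup's middle, its underside on the cup's floor (12 mm above the bench). A grip 55 mm above its underside is 14 mm wide.
- cup_slim: One of four identical square black cups standing in a row on the rail, fixed: 58 mm square outside, 52 mm inside, 12 mm high, floor 4 mm thick. Origin: centre of its underside, 8 mm above the bench. At the start it holds socket_slim; which of the four places on the rail it has changes from start to start, and it stays there, so it still shows the starting order later.
- cup_wide: One of four identical square black cups standing in a row on the rail, fixed: 58 mm square outside, 52 mm inside, 12 mm high, floor 4 mm thick. Origin: centre of its underside, 8 mm above the bench. At the start it holds socket_wide; which of the four places on the rail it has changes from start to start, and it stays there, so it still shows the starting order later.
- cup_stepped: One of four identical square black cups standing in a row on the rail, fixed: 58 mm square outside, 52 mm inside, 12 mm high, floor 4 mm thick. Origin: centre of its underside, 8 mm above the bench. At the start it holds socket_stepped; which of the four places on the rail it has changes from start to start, and it stays there, so it still shows the starting order later.
- cup_bit: One of four identical square black cups standing in a row on the rail, fixed: 58 mm square outside, 52 mm inside, 12 mm high, floor 4 mm thick. Origin: centre of its underside, 8 mm above the bench. At the start it holds socket_bit; which of the four places on the rail it has changes from start to start, and it stays there, so it still shows the starting order later.
Things that resemble listed ones, but are neither listed nor needed, are in the scene too. Leave any green look-alike of the socket_slim alone.

How it is judged:
By the outcome, as a careful person would: the job done as asked, in the order asked, and still so for the second after the job is handed in, with the robot touching nothing.
It also fails if it takes over 125 s, if anything falls off the work surface, if the arm or the gripper's body presses on something with over 40 N, if the wrist force passes 120 N, or if a joint passes its speed limit or range.

## Robot

A 6-joint arm with a two-finger parallel gripper is mounted at the origin on the work surface. World frame = base frame: x ahead of the robot, y to its left, z up, the work surface at z = 0. Lengths are in mm, angles in rad, forces in N, time in s.
With the tool pointing down it reaches from about 350 to 975 mm from the base axis. Payload 4.9 kg.
Tool frame: the origin (TCP) lies between the finger pads; the fingertips stand 11 mm ahead of it and the grasp point (between the pads) lies 8 mm behind it; z points along the fingers, y is the line along which they close (so a half turn about z gives the same grasp; the last joint's range is limited). The gripper opens to 85 mm and grips with 20 to 120 N. Pads are 22 mm wide; open, the fingers measure 114 mm over their backs; the gripper's body (76 mm by 85 mm) begins 54 mm behind the grasp point. The pads swing forward as they close: fully open they stand 13 mm farther back than shut.
Start: joints at [-1.278, 0.053, 1.613, -0, 1.476, -0.119], TCP at [250.155, -572.734, 242.304] pointing down, gripper open.
Joint ranges: [-3.01, 3.01], [-1.01, 2.22], [0.06, 2.58], [-1.02, 4.17], [0.09, 2.62], [-3.14, 3.14]. Speed limits (rad/s): [2.57, 2.57, 3.14, 3.14, 3.14, 3.14].

## Interface

Orientations are given as a unit quaternion [w, x, y, z].
In Python, from bench import * gives the robot as it stands.
- The arm moves only by the shell command python3 -m handwheel 'ROWS' [OPENING] [FORCE]. ROWS is JSON, a list of rows, each a list of 4 numbers: the shift along the world's x, y, z in cm, then the turn about the world's z in rad. A call has 1 to 12 rows; each row shifts and turns the commanded pose from where the row before left it; what a row does not reach is not made up. A row lasts 1/10 s, in which the tool goes at most 50 mm and 8.59 degrees, less where a joint would pass 70% of its speed; a pose out of reach is approached as far as the arm can. A call with a gripper value outside its range is refused whole. OPENING is the opening, from 0 (shut) to 1 (fully open), set as the call begins (- or left out, the last holds). The fingers move at their own pace and stop on an object; FORCE is the grip in N (left out, the last holds). Time passes only in rows, so rows that do not move let the fingers close. It gives the time, the measured TCP pose, the force, the opening and the grip force at its end, in the units of the state.
- get_state(): the state, without advancing time (a new reading comes with each control period).
- camera(name): name is "side" or "top"; returns a dict with "img" (480x640x3 uint8, red, green, blue), "vertical_fov" (degrees; the focal length in pixels is half the picture's height over the tangent of half this angle, whatever the lens; pixels are square), "cx", "cy" (the principal point, pixels), "rvec" (rotation vector, rad) and "tvec" (3), from world to camera coordinates, as OpenCV has them. Camera axes: x right, y down, z forward; pixel columns grow to the right and rows downward; lengths in mm; the calibration is good to about 2 mm. A picture is of the moment at which its call begins. There is no depth.
- hand_in(): hands the job in; it is judged then, once.
The state is a dict: "time_s": time; "joint_pos": joint angles; "dq": joint speeds; "joint_torque": joint torques, N m; "position": TCP position; "ee_rot": TCP orientation; "wrist_force": force on the tool from outside, world axes, zero at the start; "moment": the same for the moment, N m; "finger_gap": finger opening in mm; "grip_force": force on a finger pad.
Only numpy, scipy, OpenCV 4.12 (cv2) and the standard library are available. Lean on these libraries where they do the work, as an engineer would, in place of code of your own. Each camera call takes 0.05 s, during which the arm holds its last target. There are 200 camera calls.

## Working session

There is one attempt and no reset: what is moved stays moved. The work goes in short steps, Python scripts to look and compute and a shell command to move; the robot and the scene stay as the last step left them, time stands still between calls to the robot, and variables do not carry over. Pictures are saved under pics/ and viewed, at most 14 in all, crops included, and the job is handed in when it is done.

```bash
ls; mkdir -p pics
python3 - <<'E'
from bench import *
import cv2
print(get_state())
for n in("side","top"):
    c=camera(n); cv2.imwrite(f"pics/{n}0.png",c["img"][:,:,::-1]); print({k:v for k,v in c.items() if k!="img"})
E
```

```text
pics
{'time_s': 0.0, 'joint_pos': array([-1.27802870e+00,  5.33981892e-02,  1.61434459e+00, -5.86730273e-06,
        1.47603236e+00, -1.18995594e-01]), 'dq': array([ 0.00047337, -0.00021194, -0.00214473,  0.00206599, -0.00155308,
       -0.00181831]), 'joint_torque': array([-8.26637206e-04, -3.93675971e+01, -3.70178890e+01, -1.89704037e-04,
        6.92932677e-03,  3.01460030e-07]), 'position': array([ 249.95931847, -572.15174619,  241.00717655]), 'ee_rot': array([-1.08687506e-03,  9.78880497e-01,  2.04430383e-01, -9.76038384e-05]), 'wrist_force': array([0.21344447, 0.01317315, 0.88080807]), 'moment': array([-0.01079154,  0.00424381, -0.01581553]), 'grip_force': 0.0, 'finger_gap': 85.48778693016492}
{'vertical_fov': 56.65458068690626, 'cx': 326.10734645800574, 'cy': 233.56969632139197, 'rvec': array([ 1.99238414, -0.83594536,  0.44448251]), 'tvec': array([-394.24541604,  267.33266964,  429.76938629])}
{'vertical_fov': 55.870533586015746, 'cx': 321.68456814918136, 'cy': 239.66036374400792, 'rvec': array([ 2.19860122, -2.21556899,  0.08372705]), 'tvec': array([ 15.62339709, 542.01611813, 655.07753474])}
```

View pics/top0.png

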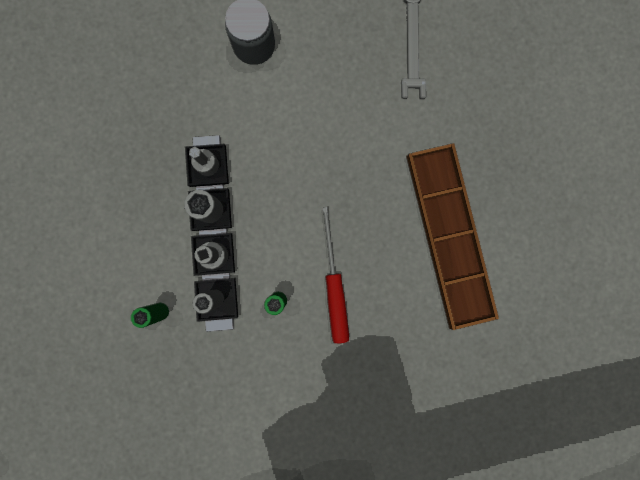

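View pics/side0.png

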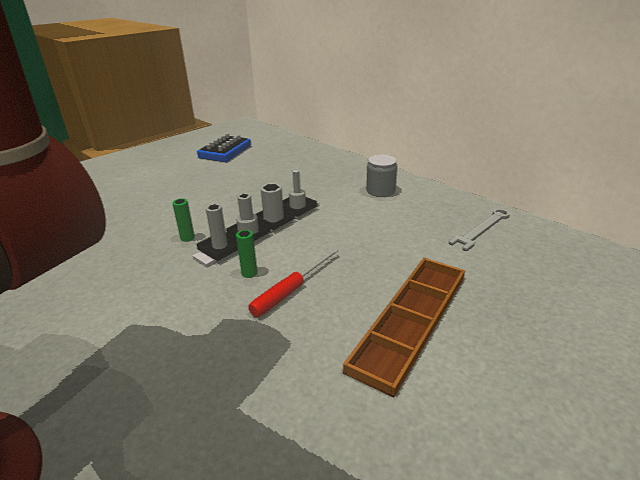

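The top view shows the rail on the left. From near to far it holds slim (203,303), stepped (208,256), wide (200,206) and bit (196,153), with green decoys at (142,317) and (275,303). The rack is on the right, with corners near (409,153), (453,145), (497,319) and (453,328). The side view agrees with this. I'll zoom in to pick points precisely.

Run:
```python
import cv2,numpy as np
t=cv2.imread("pics/top0.png"); s=cv2.imread("pics/side0.png")
def crop(i,x,y,w,h,k):
    c=cv2.resize(i[y:y+h,x:x+w],None,fx=k,fy=k,interpolation=cv2.INTER_CUBIC)
    c=cv2.convertScaleAbs(c,alpha=1.5)
    for u in range(0,w,10):
        cv2.line(c,(u*k,0),(u*k,4 if u%50 else 12),(0,255,255),1)
        if u%20==0: cv2.putText(c,str(x+u),(u*k,22),0,.35,(0,255,255),1)
    for v in range(0,h,10):
        cv2.line(c,(0,v*k),(4,v*k),(0,255,255),1)
        if v%20==0: cv2.putText(c,str(y+v),(6,v*k+4),0,.35,(0,255,255),1)
    return c
a=crop(t,170,130,100,200,3); b=crop(t,400,140,100,200,3)
cv2.imwrite("pics/c1.png",np.hstack([a,b])[:600])
cv2.imwrite("pics/c2.png",crop(s,190,160,140,110,5)[:600])
cv2.imwrite("pics/c3.png",crop(s,335,250,140,150,4)[:600])
```

```text
(no output)
```

View pics/c1.png

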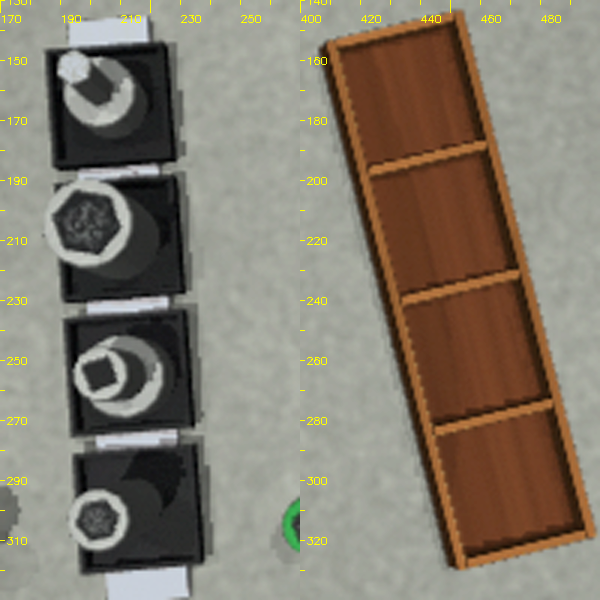

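View pics/c2.png

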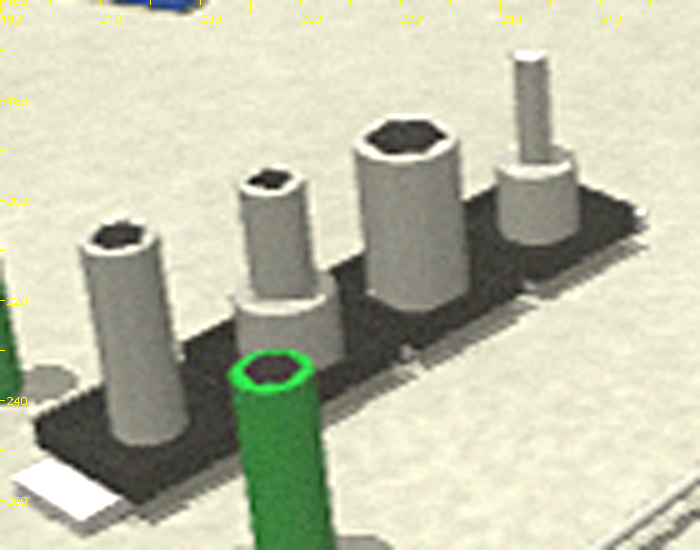

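View pics/c3.png

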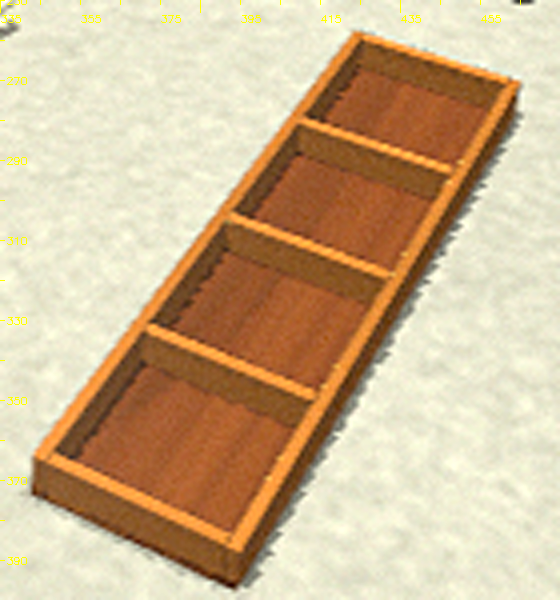

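The crops give me sub-pixel points for the socket tops, rack corners and cup-row corners in both views. I'll triangulate them and check the results against the known sizes.

```bash
cat > h.py <<'E'
import numpy as np,cv2
from scipy.optimize import least_squares
CAL={"side":(56.65458068690626,326.10734645800574,233.56969632139197,[1.99238414,-0.83594536,0.44448251],[-394.24541604,267.33266964,429.76938629]),
"top":(55.870533586015746,321.68456814918136,239.66036374400792,[2.19860122,-2.21556899,0.08372705],[15.62339709,542.01611813,655.07753474])}
def proj(n,P):
    f,cx,cy,r,t=CAL[n]; f=240/np.tan(np.radians(f)/2)
    return cv2.projectPoints(np.atleast_2d(P).astype(float),np.array(r),np.array(t),np.array([[f,0,cx],[0,f,cy],[0,0,1.]]),None)[0][:,0]
def tri(a,b):
    s=least_squares(lambda X:np.r_[proj("top",X)[0]-a,proj("side",X)[0]-b],[600,0,50]); return s.x,s.fun
E
cat > m.py <<'E'
from h import *
pts={"slim":((202.7,303.3),(214.4,207.4)),"stepped":((203.3,254.7),(244.2,196.4)),"wide":((199.3,204),(271.2,187.6)),"bit":((194.7,152.7),(296,171.4)),
"rackFL":((409.7,155),(424.25,258.5)),"rackFR":((454.3,145),(464.25,270.75)),"rackNR":((497.7,318.3),(395,387)),"rackNL":((452.3,329),(344.5,364.5)),
"cupNL":((197.3,321),(197.4,243.4)),"cupNR":((237.7,317.3),(217,257.4)),"cupFR":((225.7,144),(318,201.4))}
R={}
for k,(a,b) in pts.items():
    R[k],e=tri(a,b); print(k,R[k].round(1),e.round(1))
n=np.linalg.norm
print("rack L",n(R["rackFL"]-R["rackNL"]),n(R["rackFR"]-R["rackNR"]),"W",n(R["rackFL"]-R["rackFR"]),n(R["rackNL"]-R["rackNR"]))
print("cups W",n(R["cupNL"]-R["cupNR"]),"L",n(R["cupFR"]-R["cupNR"]),"(58,256)")
def fit(dx,dy,h,obs):
    loc=np.array([[dx,dy,h],[dx,-dy,h],[-dx,-dy,h],[-dx,dy,h]],float)
    def f(p,cams=("top","side")):
        c,s=np.cos(p[2]),np.sin(p[2]); W=loc@np.array([[c,s,0],[-s,c,0],[0,0,1]])+[p[0],p[1],0]
        return np.concatenate([(proj(n,W[[i]])[0]-o) for n in cams for i,o in obs[n].items()])
    for cams in (("top","side"),("top",),("side",)):
        s=least_squares(f,[600,0,0],kwargs={"cams":cams}); print(cams,s.x.round(3),s.fun.round(1))
ks=["rackFL","rackFR","rackNR","rackNL"]
fit(134.5,35.5,18,{"top":{i:pts[k][0] for i,k in enumerate(ks)},"side":{i:pts[k][1] for i,k in enumerate(ks)}})
fit(128,29,20,{"top":{0:(185,146),1:(225.7,144),2:(237.7,317.3),3:(197.3,321)},"side":{1:(318,201.4),2:(217,257.4),3:(197.4,243.4)}})
E
python3 m.py
```

```text
slim [457.5 167.6  89. ] [ 0.3 -0.4 -0.7 -0. ]
stepped [520.1 167.9  86.3] [ 0.2 -0.2 -0.4 -0. ]
wide [587.8 175.9  76.9] [ 0.1 -0.1 -0.2  0. ]
bit [654.6 179.7  87.4] [ 0.1 -0.2 -0.3  0. ]
rackFL [ 668.1 -121.5   16.1] [ 0.3 -0.3 -0.4  0.1]
rackFR [ 682.5 -188.3   17.5] [ 0.1 -0.1 -0.1  0. ]
rackNR [ 424.8 -247.3   16.5] [ 0.4 -0.4 -0.4  0.1]
rackNL [ 409.6 -180.2   14.4] [ 0.3 -0.4 -0.4  0.1]
cupNL [426.2 191.6  19.9] [ 0.2 -0.4 -0.5 -0. ]
cupNR [429.8 134.6  15.3] [ 0. -0. -0. -0.]
cupFR [684.7 151.6  18.9] [ 0.3 -0.4 -0.6  0.1]
rack L 265.09224869093595 264.3918347022778 W 68.2934897130719 68.81189703141628
cups W 57.22898999980434 L 255.43791221849864 (58,256)
('top', 'side') [ 5.46244e+02 -1.84265e+02  2.26000e-01] [-0.8 -1.4  0.5 -2.   1.9  0.9  0.8  1.6 -0.9 -1.6  1.1 -0.8 -0.1  0.9
 -2.  -1. ]
('top',) [ 5.45968e+02 -1.83346e+02  2.21000e-01] [-1.  -1.4  0.3 -1.8  0.9  1.3 -0.2  1.8]
('side',) [ 5.46296e+02 -1.85010e+02  2.29000e-01] [-0.7 -1.4  1.3 -0.7  0.8  1.3 -1.3 -0.5]
('top', 'side') [5.55294e+02 1.71701e+02 7.30000e-02] [ 0.9  0.1 -0.2 -0.8  0.4  0.4  0.5  0.1 -0.7 -0.6 -0.1 -2.  -0.8  0.1]
('top',) [5.55236e+02 1.72231e+02 7.30000e-02] [ 0.6  0.1 -0.5 -0.8 -0.1  0.5  0.   0.2]
('side',) [5.54286e+02 1.68454e+02 6.90000e-02] [ 0.2  0.2  0.3 -1.1 -0.4  0.9]
```

The heights agree with the text: tops at 89, 86, 77 and 87 against 90, 88, 78 and 90, and a rack rim of 14–17 against 18. The order from near to far is slim, stepped, wide, bit. Slim is the first to pick, at about (457, 167), and the tool x axis must turn from 0.412 to 0.073.

```bash
python3 -m handwheel '[[0.6,2,0,-0.02],[1.2,4,0,-0.03],[1.2,4.4,0,-0.03],[1.2,4.4,0,-0.03],[1.2,4.4,0,-0.03],[1.2,4.4,0,-0.03],[1.2,4.4,0,-0.03],[1.2,4.4,0,-0.03],[1.2,4.4,0,-0.03],[1.2,4.4,0,-0.03],[1.2,4.4,0,-0.03]]' 0.6 40
python3 -m handwheel '[[1.2,4.4,0,-0.01],[1.2,4.4,0,-0.009],[1.2,4.4,0,0],[1.2,4.4,0,0],[1.2,4.4,0,0],[1.1,4,-1,0],[0.6,2.4,-1,0],[0,0,-1,0],[0,0,0,0]]'
```

```text
time_s: 1.2
position: [376.0, -114.9, 242.0]
ee_rot: [0.0, 0.999, 0.045, 0.0]
wrist_force: [0.3, -0.7, -0.3]
finger_gap: 51.1
grip_force: 0.0
time_s: 2.1
position: [451.8, 167.1, 209.9]
ee_rot: [0.001, 0.999, 0.037, -0.002]
wrist_force: [0.4, -0.3, 0.5]
finger_gap: 51.3
grip_force: 0.0
```

```bash
python3 -m handwheel '[[0.4,0,-1,0],[0,0,-2,0],[0,0,-2.5,0],[0,0,-2.5,0],[0,0,-2.5,0],[0,0,-2.1,0],[0,0,-1.5,0],[0,0,-1,0],[0,0,0,0]]'
python3 -m handwheel '[[0,0,0,0],[0,0,0,0],[0,0,0,0],[0,0,0,0],[0,0,0,0],[0,0,0,0],[0,0,0,0]]' 0 40
```

```text
time_s: 3.0
position: [456.3, 166.2, 59.9]
ee_rot: [0.0, 0.999, 0.036, -0.001]
wrist_force: [-0.2, 0.5, -0.3]
finger_gap: 51.0
grip_force: 0.0
time_s: 3.7
position: [458.2, 167.3, 62.6]
ee_rot: [0.0, 0.999, 0.037, 0.001]
wrist_force: [0.4, -1.5, 6.6]
finger_gap: 26.1
grip_force: 39.8
```

```bash
python3 -m handwheel '[[0,0,0.4,0],[0,0,1,0],[0,0,2,0],[0,0,3,0],[0,0,3,0],[0,0,2,0],[0,0,1,0],[0,0,0,0]]'
python3 - <<'E'
from bench import *
import cv2
a=camera("side")["img"][:,:,::-1]; cv2.imwrite("pics/s1.png",a)
E
```

```text
time_s: 4.5
position: [457.7, 167.5, 186.6]
ee_rot: [-0.0, 0.999, 0.036, 0.001]
wrist_force: [-0.3, 0.2, -3.3]
finger_gap: 26.3
grip_force: 39.7
```

View pics/s1.png

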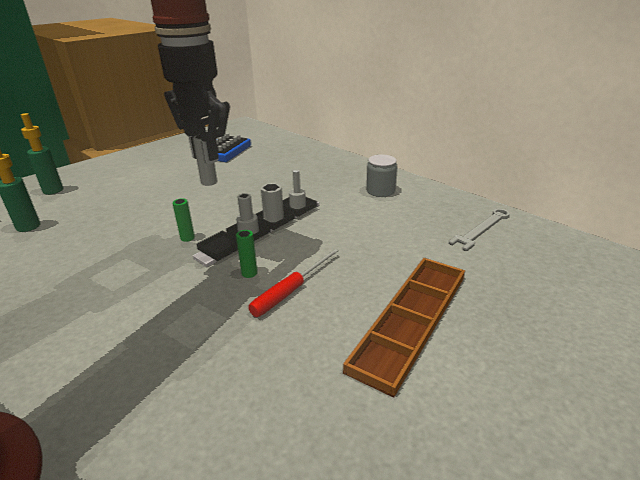

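The slim socket hangs upright in the grip, with its lower end near (208,185), and the other three still stand in their cups. Next is the far pocket at (643, -162).

```bash
python3 -m handwheel '[[0.6,-1,0,0.01],[1.2,-2,0,0.02],[1.8,-3.3,0,0.02],[2.1,-3.7,0,0.02],[2.1,-3.7,0,0.02],[2.1,-3.7,0,0.02],[2.1,-3.7,0,0.02],[2.1,-3.7,0,0.023],[1.8,-3.3,0,0],[1.4,-2.5,0,0],[0.9,-1.5,0,0],[0.4,-0.8,0,0]]'
python3 -m handwheel '[[0,0,-2,0],[0,0,-3,0],[0,0,-3,0],[0,0,-2,0],[0,0,-1,0],[0,0,-0.5,0],[0,0,0,0]]'
python3 - <<'E'
from bench import *
import cv2,numpy as np
a=camera("side")["img"][200:350,330:530,::-1];b=camera("top")["img"][100:250,370:570,::-1]
cv2.imwrite("pics/s2.png",cv2.resize(np.vstack([a,b]),None,fx=2,fy=2,interpolation=2))
E
```

```text
time_s: 5.75
position: [642.5, -162.9, 182.2]
ee_rot: [-0.001, 0.994, 0.112, -0.002]
wrist_force: [-1.1, 0.5, -2.4]
finger_gap: 25.9
grip_force: 39.9
time_s: 6.45
position: [642.9, -161.4, 69.8]
ee_rot: [-0.0, 0.994, 0.113, -0.0]
wrist_force: [-0.8, -0.9, -3.2]
finger_gap: 26.0
grip_force: 39.9
```

View pics/s2.png

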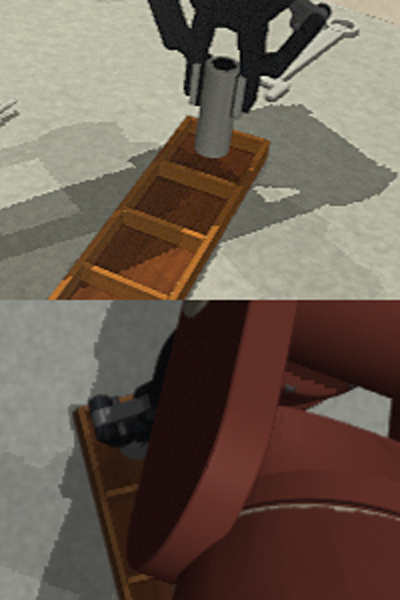

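The slim socket hangs upright over the middle of the far pocket, with its bottom at about (436,276) in the side view. I'll lower it gently onto the floor.

```bash
python3 -m handwheel '[[0,0,-0.6,0],[0,0,-0.5,0],[0,0,-0.2,0],[0,0,-0.1,0],[0,0,0,0],[0,0,0,0]]'
python3 -m handwheel '[[0,0,-0.1,0],[0,0,-0.1,0],[0,0,-0.1,0],[0,0,0,0],[0,0,0,0]]'
```

```text
time_s: 7.15
position: [643.2, -161.8, 56.4]
ee_rot: [0.0, 0.994, 0.113, 0.0]
wrist_force: [-0.3, 1.0, -2.7]
finger_gap: 26.5
grip_force: 39.9
time_s: 7.65
position: [643.5, -161.8, 54.6]
ee_rot: [0.0, 0.994, 0.113, 0.0]
wrist_force: [-3.0, 2.2, 5.8]
finger_gap: 26.4
grip_force: 40.7
```

```bash
python3 -m handwheel '[[0,0,0,0],[0,0,0,0],[0,0,0,0],[0,0,0,0],[0,0,0,0]]' 0.6
python3 -m handwheel '[[0,0,1,0],[0,0,2,0],[0,0,3,0],[0,0,3,0],[0,0,3,0],[0,0,2,0],[0,0,0,0]]'
```

```text
time_s: 8.15
position: [643.1, -161.8, 53.1]
ee_rot: [-0.0, 0.994, 0.113, -0.0]
wrist_force: [0.6, 0.4, -0.3]
finger_gap: 51.5
grip_force: 0.0
time_s: 8.85
position: [645.5, -162.5, 199.0]
ee_rot: [0.002, 0.994, 0.113, 0.004]
wrist_force: [1.6, -1.2, -0.4]
finger_gap: 51.4
grip_force: 0.0
```

```bash
python3 -m handwheel '[[-0.4,1,0,-0.01],[-0.7,2,0,-0.02],[-1.2,3.3,0,-0.02],[-1.4,3.7,0,-0.02],[-1.4,3.7,0,-0.02],[-1.4,3.7,0,-0.02],[-1.4,3.7,0,-0.02],[-1.4,3.7,0,-0.023],[-1.2,3.3,0,0],[-0.9,2.5,0,0],[-0.6,1.5,0,0],[-0.2,0.9,0,0]]'
python3 -m handwheel '[[0,0,-2,0],[0,0,-2.5,0],[0,0,-2.5,0],[0,0,-2.5,0],[0,0,-1.7,0],[0,0,-1.2,0],[0,0,-0.8,0],[0,0,0,0],[0,0,0,0]]'
python3 -m handwheel '[[0,0,0,0],[0,0,0,0],[0,0,0,0],[0,0,0,0],[0,0,0,0],[0,0,0,0],[0,0,0,0]]' 0 40
python3 -m handwheel '[[0,0,0.4,0],[0,0,1,0],[0,0,2,0],[0,0,3,0],[0,0,3,0],[0,0,2,0],[0,0,1,0],[0,0,0,0]]'
```

```text
time_s: 10.05
position: [519.5, 169.3, 191.6]
ee_rot: [0.0, 0.999, 0.037, -0.001]
wrist_force: [0.2, -1.0, 1.2]
finger_gap: 51.5
grip_force: 0.0
time_s: 10.95
position: [521.8, 168.3, 62.0]
ee_rot: [-0.0, 0.999, 0.036, 0.001]
wrist_force: [-0.0, -0.4, 0.9]
finger_gap: 51.1
grip_force: 0.0
time_s: 11.65
position: [522.0, 168.3, 62.5]
ee_rot: [0.0, 0.999, 0.036, 0.001]
wrist_force: [-1.8, -1.5, 5.4]
finger_gap: 23.2
grip_force: 39.2
time_s: 12.45
position: [521.6, 168.5, 186.6]
ee_rot: [-0.0, 0.999, 0.036, 0.001]
wrist_force: [-0.3, 0.6, -4.3]
finger_gap: 22.9
grip_force: 39.6
```

```bash
python3 -m handwheel '[[0.2,-1,0,0.01],[0.4,-2,0,0.02],[0.5,-3.4,0,0.02],[0.7,-3.9,0,0.02],[0.7,-3.9,0,0.02],[0.7,-3.9,0,0.02],[0.7,-3.9,0,0.02],[0.7,-3.9,0,0.023],[0.5,-3.4,0,0],[0.3,-2.6,0,0],[0.2,-1.7,0,0],[0.1,-0.9,0,0]]'
python3 -m handwheel '[[0,0,-2,0],[0,0,-3,0],[0,0,-3,0],[0,0,-2,0],[0,0,-1,0],[0,0,-0.5,0],[0,0,0,0]]'
python3 - <<'E'
from bench import *
import cv2,numpy as np
a=camera("side")["img"][200:400,320:520,::-1]
cv2.imwrite("pics/s3.png",cv2.resize(a,None,fx=2,fy=2,interpolation=2))
E
```

```text
time_s: 13.65
position: [577.2, -178.1, 183.4]
ee_rot: [-0.001, 0.994, 0.112, -0.001]
wrist_force: [1.2, 0.1, -3.5]
finger_gap: 23.6
grip_force: 39.8
time_s: 14.35
position: [578.2, -176.4, 70.2]
ee_rot: [-0.0, 0.994, 0.113, -0.0]
wrist_force: [0.2, -0.0, -3.8]
finger_gap: 22.5
grip_force: 40.0
```

View pics/s3.png

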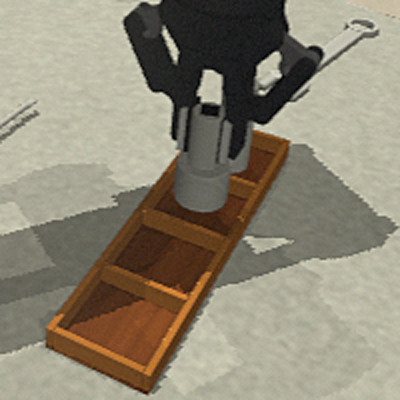

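The stepped socket hangs upright over the +33 pocket, with its bottom at about (421,303), and slim stands behind it. I'll lower it.

```bash
python3 -m handwheel '[[0,0,-0.6,0],[0,0,-0.5,0],[0,0,-0.2,0],[0,0,-0.1,0],[0,0,0,0],[0,0,0,0]]'
python3 -m handwheel '[[0,0,-0.1,0],[0,0,-0.1,0],[0,0,-0.1,0],[0,0,0,0],[0,0,0,0]]'
```

```text
time_s: 15.0
position: [578.2, -176.8, 56.4]
ee_rot: [0.0, 0.994, 0.113, 0.0]
wrist_force: [0.0, -0.3, -4.1]
finger_gap: 23.3
grip_force: 40.0
time_s: 15.5
position: [578.5, -176.9, 54.5]
ee_rot: [0.0, 0.994, 0.113, 0.0]
wrist_force: [-4.3, 1.5, 5.3]
finger_gap: 22.8
grip_force: 40.8
```

```bash
python3 -m handwheel '[[0,0,0,0],[0,0,0,0],[0,0,0,0],[0,0,0,0],[0,0,0,0]]' 0.6
python3 -m handwheel '[[0,0,1,0],[0,0,2,0],[0,0,3,0],[0,0,3,0],[0,0,3,0],[0,0,2,0],[0,0,0,0]]'
python3 -m handwheel '[[0.1,1,0,-0.01],[0.1,2,0,-0.02],[0.1,3.4,0,-0.02],[0.1,4,0,-0.02],[0.1,4,0,-0.02],[0.1,4,0,-0.02],[0.1,4,0,-0.02],[0.1,4,0,-0.023],[0.1,3.5,0,0],[0.1,2.6,0,0],[0,1.7,0,0],[0,1,0,0]]' 0.85
python3 -m handwheel '[[0,0,-2,0],[0,0,-2.5,0],[0,0,-2.5,0],[0,0,-2.5,0],[0,0,-1.8,0],[0,0,-1.2,0],[0,0,-0.8,0],[0,0,0,0],[0,0,0,0]]'
python3 -m handwheel '[[0,0,0,0],[0,0,0,0],[0,0,0,0],[0,0,0,0],[0,0,0,0],[0,0,0,0],[0,0,0,0],[0,0,0,0]]' 0 50
```

```text
time_s: 16.0
position: [578.2, -176.7, 53.2]
ee_rot: [0.0, 0.994, 0.113, 0.0]
wrist_force: [0.1, 0.3, 1.0]
finger_gap: 51.1
grip_force: 0.0
time_s: 16.7
position: [580.4, -177.7, 198.6]
ee_rot: [0.002, 0.994, 0.113, 0.004]
wrist_force: [0.5, -1.1, 0.2]
finger_gap: 51.1
grip_force: 0.0
time_s: 17.9
position: [587.0, 176.7, 191.5]
ee_rot: [0.0, 0.999, 0.037, -0.002]
wrist_force: [-0.4, -0.0, 0.2]
finger_gap: 72.5
grip_force: 0.0
time_s: 18.8
position: [588.8, 175.2, 61.1]
ee_rot: [-0.0, 0.999, 0.036, 0.001]
wrist_force: [-0.1, 0.3, 0.1]
finger_gap: 72.3
grip_force: 0.0
time_s: 19.6
position: [588.9, 175.6, 61.6]
ee_rot: [-0.0, 0.999, 0.036, 0.001]
wrist_force: [-1.8, 1.4, 5.4]
finger_gap: 38.4
grip_force: 50.6
```

```bash
python3 -m handwheel '[[0,0,0.5,0],[0,0,1,0],[0,0,2,0],[0,0,3,0],[0,0,3,0],[0,0,2,0],[0,0,1,0],[0,0,0,0]]'
python3 -m handwheel '[[-0.2,-1,0,0.01],[-0.5,-2.2,0,0.02],[-0.7,-3.6,0,0.02],[-0.8,-4.1,0,0.02],[-0.9,-4.1,0,0.02],[-0.9,-4.1,0,0.02],[-0.9,-4.1,0,0.02],[-0.8,-4.1,0,0.023],[-0.7,-3.7,0,0],[-0.5,-2.9,0,0],[-0.3,-1.8,0,0],[-0.2,-1,0,0]]'
python3 -m handwheel '[[0,0,-2,0],[0,0,-3,0],[0,0,-3,0],[0,0,-2,0],[0,0,-1,0],[0,0,-0.5,0],[0,0,0,0]]'
python3 - <<'E'
from bench import *
import cv2,numpy as np
a=camera("side")["img"][200:400,300:500,::-1]
cv2.imwrite("pics/s4.png",cv2.resize(a,None,fx=2,fy=2,interpolation=2))
E
```

```text
time_s: 20.4
position: [588.7, 175.3, 186.7]
ee_rot: [-0.0, 0.999, 0.036, 0.001]
wrist_force: [-0.8, 0.8, -4.1]
finger_gap: 38.4
grip_force: 51.0
time_s: 21.6
position: [512.3, -193.2, 183.0]
ee_rot: [-0.001, 0.994, 0.112, -0.002]
wrist_force: [0.2, 0.5, -4.3]
finger_gap: 38.6
grip_force: 51.3
time_s: 22.3
position: [514.0, -191.5, 69.9]
ee_rot: [-0.0, 0.994, 0.113, -0.0]
wrist_force: [0.3, -0.7, -2.7]
finger_gap: 38.4
grip_force: 51.2
```

View pics/s4.png

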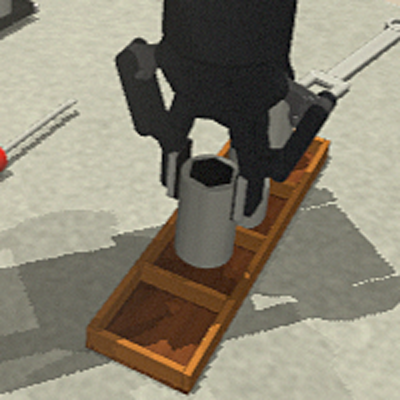

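The wide socket is upright over the -33 pocket, with its bottom at about (402,330). I'll lower it.

```bash
python3 -m handwheel '[[0,0,-0.6,0],[0,0,-0.5,0],[0,0,-0.3,0],[0,0,-0.1,0],[0,0,0,0],[0,0,0,0]]'
python3 -m handwheel '[[0,0,-0.1,0],[0,0,-0.1,0],[0,0,-0.1,0],[0,0,0,0],[0,0,0,0]]'
```

```text
time_s: 22.95
position: [514.3, -191.8, 55.4]
ee_rot: [0.0, 0.994, 0.113, 0.0]
wrist_force: [0.5, -0.2, -4.0]
finger_gap: 38.6
grip_force: 51.2
time_s: 23.45
position: [514.6, -191.8, 53.6]
ee_rot: [0.0, 0.994, 0.113, 0.0]
wrist_force: [-3.7, 2.3, 5.6]
finger_gap: 38.5
grip_force: 52.1
```

```bash
python3 -m handwheel '[[0,0,0,0],[0,0,0,0],[0,0,0,0],[0,0,0,0],[0,0,0,0]]' 0.85
python3 -m handwheel '[[0,0,1.1,0],[0,0,2,0],[0,0,3,0],[0,0,3,0],[0,0,3,0],[0,0,2,0],[0,0,0,0]]'
python3 -m handwheel '[[0.5,1,0,-0.01],[0.8,2.2,0,-0.02],[1.4,3.6,0,-0.02],[1.6,4.2,0,-0.02],[1.6,4.2,0,-0.02],[1.6,4.2,0,-0.02],[1.6,4.2,0,-0.02],[1.6,4.2,0,-0.023],[1.4,3.7,0,0],[1,2.9,0,0],[0.6,1.7,0,0],[0.3,1,0,0]]' 0.55
python3 -m handwheel '[[0,0,-2,0],[0,0,-2.5,0],[0,0,-2.5,0],[0,0,-2.5,0],[0,0,-1.7,0],[0,0,-1.2,0],[0,0,-0.8,0],[0,0,0,0],[0,0,0,0]]'
python3 -m handwheel '[[0,0,0,0],[0,0,0,0],[0,0,0,0],[0,0,0,0],[0,0,0,0],[0,0,0,0],[0,0,0,0],[0,0,0,0]]' 0 40
```

```text
time_s: 23.95
position: [514.2, -191.8, 52.3]
ee_rot: [0.0, 0.994, 0.113, 0.0]
wrist_force: [0.1, -0.1, 0.2]
finger_gap: 72.4
grip_force: 0.0
time_s: 24.65
position: [516.3, -192.8, 198.4]
ee_rot: [0.002, 0.994, 0.113, 0.004]
wrist_force: [0.5, 0.1, 0.6]
finger_gap: 72.4
grip_force: 0.0
time_s: 25.85
position: [653.9, 180.3, 192.0]
ee_rot: [0.0, 0.999, 0.037, -0.001]
wrist_force: [-0.8, 0.2, 0.1]
finger_gap: 46.6
grip_force: 0.0
time_s: 26.75
position: [654.9, 179.3, 62.3]
ee_rot: [-0.0, 0.999, 0.036, 0.001]
wrist_force: [0.8, 0.6, 0.0]
finger_gap: 47.2
grip_force: 0.0
time_s: 27.55
position: [654.9, 179.3, 62.5]
ee_rot: [-0.0, 0.999, 0.036, 0.001]
wrist_force: [-1.6, -0.5, 5.8]
finger_gap: 13.1
grip_force: 39.2
```

```bash
python3 -m handwheel '[[0,0,0.4,0],[0,0,1,0],[0,0,2,0],[0,0,3,0],[0,0,3,0],[0,0,2,0],[0,0,1,0],[0,0,0,0]]'
python3 -m handwheel '[[-0.6,-1.1,0,0.01],[-1.3,-2.4,0,0.02],[-2,-3.8,0,0.02],[-2.2,-4.2,0,0.02],[-2.2,-4.2,0,0.02],[-2.2,-4.2,0,0.02],[-2.2,-4.2,0,0.02],[-2.2,-4.2,0,0.023],[-2.1,-3.9,0,0],[-1.7,-3.1,0,0],[-1.1,-2,0,0],[-0.6,-1.2,0,0]]'
python3 -m handwheel '[[0,0,-2,0],[0,0,-3,0],[0,0,-3,0],[0,0,-2,0],[0,0,-1,0],[0,0,-0.5,0],[0,0,0,0]]'
python3 - <<'E'
from bench import *
import cv2,numpy as np
a=camera("side")["img"][200:400,280:480,::-1]
cv2.imwrite("pics/s5.png",cv2.resize(a,None,fx=2,fy=2,interpolation=2))
E
```

```text
time_s: 28.35
position: [654.7, 179.5, 186.8]
ee_rot: [-0.0, 0.999, 0.036, 0.001]
wrist_force: [0.3, 0.0, -3.7]
finger_gap: 12.9
grip_force: 39.0
time_s: 29.55
position: [447.6, -206.8, 183.1]
ee_rot: [-0.001, 0.994, 0.112, -0.002]
wrist_force: [-0.4, -0.2, -3.4]
finger_gap: 13.0
grip_force: 39.3
time_s: 30.25
position: [450.0, -205.5, 69.9]
ee_rot: [-0.0, 0.994, 0.113, -0.0]
wrist_force: [0.4, -0.4, -3.0]
finger_gap: 12.9
grip_force: 39.4
```

View pics/s5.png

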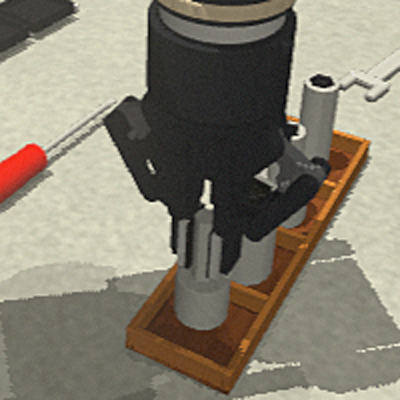

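The bit socket is upright over the nearest pocket, with its bottom at about (381,362), and the other three stand behind it. I'll lower and release it.

```bash
python3 -m handwheel '[[0,0,-0.6,0],[0,0,-0.5,0],[0,0,-0.2,0],[0,0,-0.1,0],[0,0,0,0],[0,0,0,0]]'
python3 -m handwheel '[[0,0,-0.1,0],[0,0,-0.1,0],[0,0,-0.1,0],[0,0,0,0],[0,0,0,0]]'
```

```text
time_s: 30.9
position: [450.3, -205.8, 56.5]
ee_rot: [0.0, 0.994, 0.113, 0.0]
wrist_force: [0.3, 0.2, -3.7]
finger_gap: 13.2
grip_force: 39.4
time_s: 31.4
position: [450.5, -206.0, 54.5]
ee_rot: [0.0, 0.994, 0.113, 0.0]
wrist_force: [-3.6, 2.4, 5.3]
finger_gap: 12.7
grip_force: 40.3
```

```bash
python3 -m handwheel '[[0,0,0,0],[0,0,0,0],[0,0,0,0],[0,0,0,0],[0,0,0,0]]' 0.6
python3 -m handwheel '[[0,0,1,0],[0,0,2,0],[0,0,3,0],[0,0,3,0],[0,0,3,0],[0,0,3,0],[0,0,2,0],[0,0,1,0],[0,0,0,0]]'
python3 -m handwheel '[[-0.5,-2,0,0],[-1,-3.5,0,0],[-1.2,-4,0,0],[-1.2,-4,0,0],[-1.2,-4,0,0],[-1.2,-4,0,0],[-1.2,-4,0,0],[-1.2,-4,0,0],[-0.8,-3,0,0],[-0.5,-2,0,0],[0,0,0,0],[0,0,0,0]]'
python3 - <<'E'
from bench import *
import cv2,numpy as np
a=camera("side")["img"][:,:,::-1];b=camera("top")["img"][:,:,::-1]
a=cv2.resize(a[150:450,190:490],(400,400)); b=cv2.resize(b[110:350,140:540],None,fx=1,fy=1)
b=cv2.copyMakeBorder(b,0,160,0,0,cv2.BORDER_CONSTANT)
cv2.imwrite("pics/fin.png",np.hstack([a,b]))
E
```

```text
time_s: 31.9
position: [450.2, -205.8, 53.2]
ee_rot: [0.0, 0.994, 0.113, 0.0]
wrist_force: [-0.2, 0.5, 0.5]
finger_gap: 51.0
grip_force: 0.0
time_s: 32.8
position: [450.9, -206.2, 235.4]
ee_rot: [0.001, 0.994, 0.113, 0.001]
wrist_force: [0.2, 0.5, -0.0]
finger_gap: 51.1
grip_force: 0.0
time_s: 34.0
position: [349.8, -549.9, 231.3]
ee_rot: [-0.002, 0.994, 0.112, -0.0]
wrist_force: [-0.1, 0.7, -0.2]
finger_gap: 51.0
grip_force: 0.0
```

View pics/fin.png

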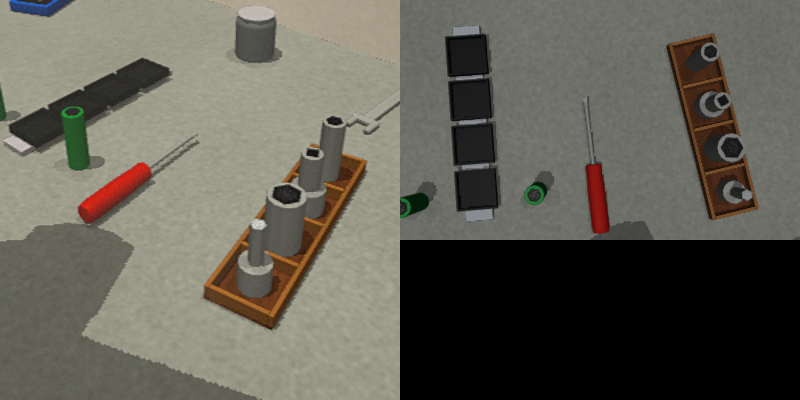

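All four sockets stand upright in their pockets: bit, wide, stepped, slim from near to far. In the top view they are at about (735,190), (728,148), (716,103) and (708,52) of the composite. The rail is empty and the green decoys have not moved.

```bash
python3 -c "
from bench import *
print(hand_in())"
```

```text
the job is handed in; nothing more can be done
None
```

Job handed in after about 34 s of robot time: the four sockets stand upright and released in the rack in reverse order (bit, wide, stepped, slim from nearest to farthest), and the green look-alikes were left alone.

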